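# Check a kiln prop in the spring depth gauge

### The job

Check the kiln prop with the longest foot (the tallest of the three) in the spring depth gauge: stand it upright, foot down, in the gauge's bore, then press it down against the sprung plunger until its collar sits flat and firmly on the gauge's rim. Finish while still holding it pressed down there, so that the pointer can be read: do not let go. Leave the other two props standing where they are.

Things in the scene. Friction and masses are not known exactly. Their poses are not given: they have to be found in the camera images.
- prop_long_center (a point): Centre, half-way up, of the kiln prop to check: a round off-white fired-clay prop, 98 mm tall, standing upright on its foot. From below: foot 30 mm diameter and 45 mm long with a chamfered end, collar 44 mm diameter and 8 mm thick, plain round head 28 mm diameter and 45 mm tall, by which it is gripped. The point is 49 mm above the foot's end, 4 mm above the collar's underside. z along the prop, up. About 0.12 kg. The three props swap places from start to start.
- prop_mid_center (a point): Centre, half-way up, of the middle prop: same collar and head, foot only 30 mm long, 83 mm tall in all. Leave it standing.
- prop_short_center (a point): Centre, half-way up, of the short prop: same collar and head, foot only 18 mm long, 71 mm tall in all. Leave it standing.
- gauge_mouth (a point): Centre of the mouth of the bore, level with the flat top rim of the spring depth gauge, 78 mm above the table: a fixed aluminium block 64 x 64 mm with a steel top plate, on a dark steel foot plate 92 x 80 mm. The bore is upright, 33 mm diameter with a small chamfer. In it stands a brass sprung plunger, its top 25 mm below the rim when free. z up; -x is the front, with a slot, a scale and the plunger's pointer.
- gauge_pin (a joint): How far the plunger is pushed down, in m: 0 free (top 25 mm below the rim), about 0.020 when the long prop's collar sits on the rim (that is the hard stop); the plunger itself could go to 0.028. The spring takes about 3 N to start moving and 10 N at 0.020, and pushes the prop back up when let go.
- prop_long: The prop to check as a whole; its origin at the centre of the foot's end, z along the prop, up.
- gauge_rim: The gauge's top plate, steel, 64 x 64 x 6 mm, fixed on the block, with the bore through it; its flat upper face is the rim on which the collar lands. Origin at the centre of its underside, 6 mm below the rim; z up.
Not all that is in view belongs to the job. Leave any pink or purple look-alike of the prop_long alone.

How it is judged:
By the outcome, as a careful person would: the job done as asked, in the order asked, and still so for the second after the job is handed in, while the arm keeps its last pose, push and grip.
It also fails if it takes over 43 s, if anything falls off the work surface, if the arm or the gripper's body presses on something with over 40 N, if the wrist force passes 120 N, or if a joint passes its speed limit or range.

### The arm

A 7-joint arm with a two-finger parallel gripper is mounted at the origin on a cart in front of the work surface, level with it; the furniture and walls round the work are solid. World frame = base frame: x ahead of the robot, y to its left, z up, the work surface at z = 0. Lengths are in m, angles in rad, forces in N, time in s.
With the tool pointing down it reaches from about 0.425 to 0.925 m from the base axis. Payload 6.8 kg.
Tool frame: the origin (TCP) lies at the very end of the fingers, on their centre line; the grasp point (between the pads) lies r.grasp_offset behind it (r.grasp_offset is the distance from the TCP to the grasp point, in m); z points along the fingers, y is the direction in which the jaws open and shut (so a half turn about z gives the same grasp; the last joint's range is limited). The gripper opens to 85 mm and grips with 20 to 120 N. Pads are 22 mm wide; open, the fingers measure 114 mm over their backs; the gripper's body (76 mm by 85 mm) begins 54 mm behind the grasp point. The pads swing forward as they close: fully open they stand 13 mm farther back than shut.
Start: joints at [1.089, 0.477, 0.022, 1.555, -0.011, 1.109, -0.083], TCP at [0.246, -0.628, 0.231] pointing down, gripper open.
Joint ranges: [-2.96, 2.96], [-0.34, 2.1], [-1.41, 1.46], [0.24, 2.44], [-1.37, 4.51], [0.17, 1.92], [-2.96, 2.96]. Speed limits (rad/s): [2.39, 2.39, 3.14, 3.14, 3.14, 3.14, 3.14].

### API

Orientations are given as a rotation vector (axis times angle).
In Python, from bench import r gives the robot as it stands.
- The arm moves only by the shell command python3 -m jog 'ROWS' [FORCE]. ROWS is JSON, one flat list of numbers, 7 for each row, row after row: the turn, a rotation vector about the tool's x, y, z normalised to -1 to 1, where 1 is 180 degrees, then the shift along the tool's x, y, z normalised to -1 to 1, where 1 is 200 mm, then the opening, from 0 (shut) to 1 (fully open). In form: [wx, wy, wz, x, y, z, hand, wx, wy, wz, x, y, z, hand, ...]. A call has 1 to 12 rows; each row is the pose to reach, as a shift and turn from the pose measured when the call began, along the tool's axes at that moment, turning the shorter way round; what a row does not reach only later rows make up. A row lasts 1/10 s, in which the tool goes at most 50 mm and 8.59 degrees, less where a joint would pass 70% of its speed; a pose out of reach is approached as far as the arm can. A call with a number of a shift or a turn outside -1 to 1 is refused whole. A call with a gripper value outside its range is refused whole. The fingers move at their own pace and stop on an object; FORCE is the grip in N (left out, the last holds). Time passes only in rows, so rows that repeat a pose let the fingers close. It gives the time, the measured TCP pose, the force and the opening at its end, in the units of the state.
- r.get_obs(): the state, without advancing time (a new reading comes with each control period).
- r.grab_frame(name): name is "scene" or "top"; returns the picture (480x640x3 uint8, red, green, blue); there is no depth.
- r.calibration(name): a dict with "K" (3x3 intrinsics, pixels), "origin" and "rotation" of the camera in the world. Camera axes: x right, y up, looking along -z (the intrinsics and any distortion apply to the point x, -y, -z); pixel columns grow to the right and rows downward; lengths in m; the calibration is good to about 2 mm. A picture is of the moment at which its call begins. calibration takes no time and is no camera call.
- r.hand_in(): hands the job in, once; it reports no verdict.
The state is a dict: "clock": time; "joints": joint angles; "qvel": joint speeds; "tau": joint torques, N m; "tcp_pos": TCP position; "orientation": TCP orientation; "contact_force": force on the tool from outside, world axes, zero at the start; "moment": the same for the moment, N m; "grip_width": finger opening in m.
Only numpy, scipy, OpenCV 4.12 (cv2) and the standard library are available. Lean on these libraries where they do the work, as an engineer would, in place of code of your own. Each camera call takes 0.05 s, during which the arm holds its last target.

## Working session

There is one attempt and no reset: what is moved stays moved. The work goes in short steps, Python scripts to look and compute and a shell command to move; the robot and the scene stay as the last step left them, time stands still between calls to the robot, and variables do not carry over. Pictures are saved under pics/ and viewed, and the job is handed in when it is done.

```bash
ls; mkdir -p pics; python3 - <<'E'
from bench import r
import cv2
print(r.get_obs(), r.grasp_offset)
for n in("scene","top"):
    cv2.imwrite(f"pics/{n}0.png",r.grab_frame(n)[:,:,::-1]); print(n,r.calibration(n))
E
```

```text
pics
{'clock': 0.0, 'joints': array([ 1.08887294,  0.47780003,  0.02231793,  1.55649233, -0.01147364,
        1.10930904, -0.08310671]), 'qvel': array([ 0.00027222,  0.00032228,  0.00057783,  0.00101541,  0.00039496,
       -0.00059639,  0.00061296]), 'tau': array([ 4.38657898e-04, -5.96451294e+01,  1.60801146e+00, -2.81198984e+01,
        1.24627550e-02,  9.22907609e-03, -5.74571345e-06]), 'tcp_pos': array([ 0.24625845, -0.62781219,  0.2303081 ]), 'orientation': array([-3.08507998e+00, -5.83520707e-01,  7.84603313e-04]), 'contact_force': array([-0.56730402, -0.15128254,  0.02872348]), 'moment': array([-0.0110695 ,  0.04337383, -0.02015598]), 'grip_width': 0.08557278185012142} 0.0187
scene {'K': array([[509.61011435,   0.        , 324.38964554],
       [  0.        , 509.61011435, 239.03722961],
       [  0.        ,   0.        ,   1.        ]]), 'origin': array([0.00143683, 0.94981962, 0.86936109]), 'rotation': array([ 0.29869647, -1.20637227, -2.37823179])}
top {'K': array([[533.93040893,   0.        , 328.11369769],
       [  0.        , 533.93040893, 236.76783858],
       [  0.        ,   0.        ,   1.        ]]), 'origin': array([ 0.32152695, -0.01386093,  1.41899234]), 'rotation': array([ 0.10702041, -0.1116883 , -1.58347461])}
```

View pics/scene0.png

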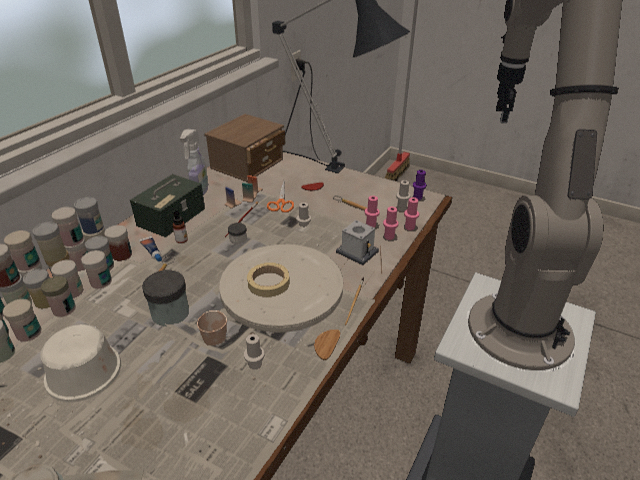

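View pics/top0.png

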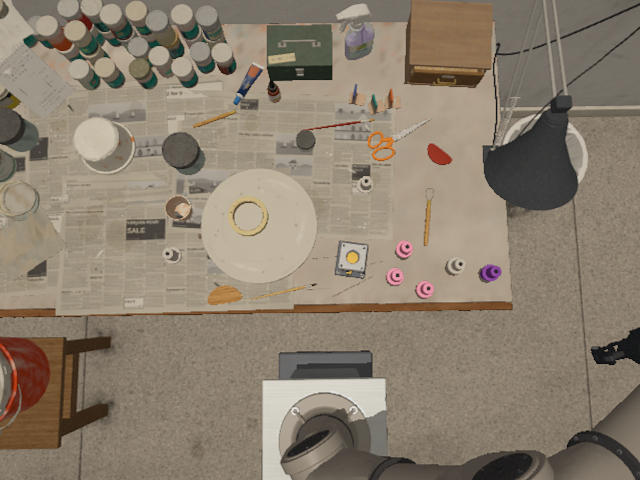

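Both views show three off-white props: scene (303,212), (404,193) and (254,347), which are (365,185), (456,266) and (172,255) in the top view. There are three pink look-alikes at scene (372,211), (391,223) and (412,213), and a purple one at (420,184). The gauge is at scene (358,242), top (352,258). I'll crop in close to compare the props' heights.

```bash
python3 - <<'E'
import cv2,numpy as np
s=cv2.imread("pics/scene0.png");t=cv2.imread("pics/top0.png")
def c(im,x,y,h=30): return cv2.resize(im[y-h:y+h,x-h:x+h],(265,265),interpolation=cv2.INTER_CUBIC)
a=np.hstack([c(s,303,212),c(s,404,193),c(s,254,347)]);b=np.hstack([c(t,365,185),c(t,456,266),c(t,172,255)])
cv2.imwrite("pics/crop.png",np.vstack([a,b]))
cv2.imwrite("pics/crop2.png",np.hstack([cv2.resize(s[205:275,320:400],(400,350),interpolation=cv2.INTER_CUBIC),cv2.resize(t[225:295,312:392],(400,350),interpolation=cv2.INTER_CUBIC)]))
E
```

```text
(no output)
```

View pics/crop.png

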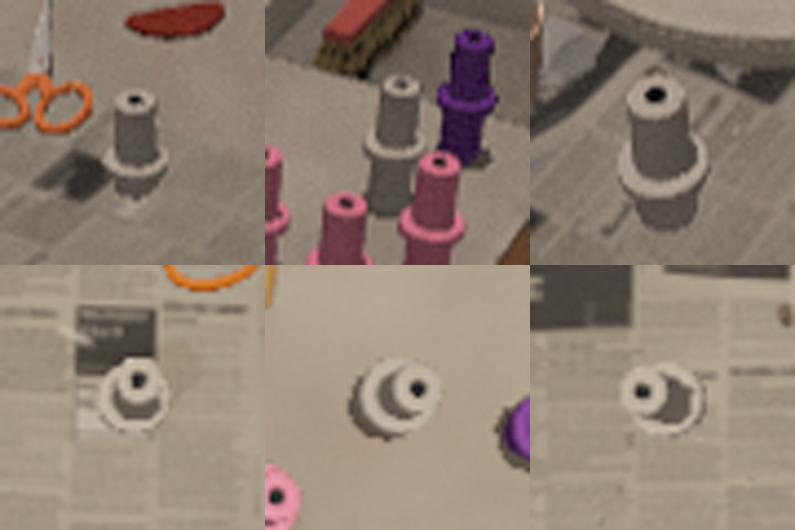

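View pics/crop2.png

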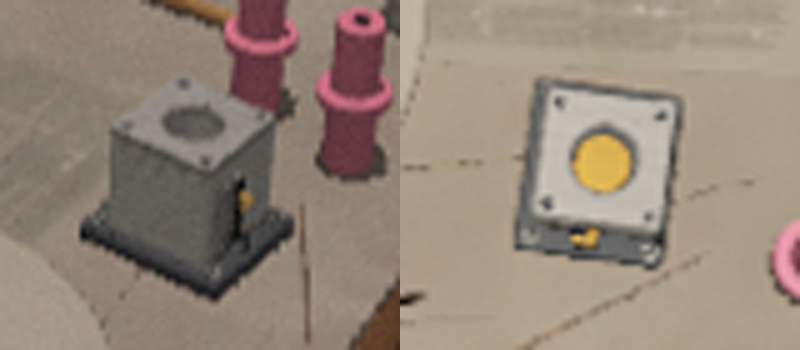

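The centre crop (scene (404,193), top (456,266)) has by far the longest foot and is off-white, so that's the long prop. Next I'll measure it and the gauge in both views.

```bash
cat > h.py <<'E'
import numpy as np,cv2
from bench import r
from scipy.spatial.transform import Rotation as R
def ray(n,u,v):
    c=r.calibration(n);d=np.linalg.inv(c["K"])@[u,v,1];d=np.array([d[0],-d[1],-d[2]])
    return np.array(c["origin"]),R.from_rotvec(c["rotation"]).apply(d)
def plane(n,u,v,z):
    o,d=ray(n,u,v);return o+d*(z-o[2])/d[2]
def tri(a,b):
    A=[];B=[]
    for n,(u,v) in(("scene",a),("top",b)):
        o,d=ray(n,u,v);d=d/np.linalg.norm(d);P=np.eye(3)-np.outer(d,d);A.append(P);B.append(P@o)
    return np.linalg.lstsq(np.vstack(A),np.hstack(B),rcond=None)[0]
def proj(n,p):
    c=r.calibration(n);q=R.from_rotvec(c["rotation"]).inv().apply(np.array(p)-c["origin"]);q=np.array([q[0],-q[1],-q[2]]);w=c["K"]@q;return w[:2]/w[2]
E
python3 - <<'E'
from h import *
s=cv2.imread("pics/scene0.png");t=cv2.imread("pics/top0.png")
def dark(im,x,y,h,th):
    g=cv2.cvtColor(im,cv2.COLOR_BGR2GRAY)[y-h:y+h+1,x-h:x+h+1].astype(float)
    w=np.clip(th-g,0,None);Y,X=np.mgrid[-h:h+1,-h:h+1];return (x+(w*X).sum()/w.sum(),y+(w*Y).sum()/w.sum())
a=dark(s,405,182,2,110);b=dark(t,460,264,3,110)
print(a,b,tri(a,b),plane("scene",*a,.098),plane("top",*b,.098))
# top plate quad
g=cv2.cvtColor(t,cv2.COLOR_BGR2GRAY)
def quad(im,x0,y0,x1,y1,lo,name):
    g=cv2.cvtColor(im,cv2.COLOR_BGR2GRAY)
    m=np.zeros_like(g);m[y0:y1,x0:x1]=(g[y0:y1,x0:x1]>lo)*255
    cs,_=cv2.findContours(m,cv2.RETR_EXTERNAL,cv2.CHAIN_APPROX_NONE);c=max(cs,key=cv2.contourArea)
    print(cv2.contourArea(c),cv2.minAreaRect(c)); return c
hsv=cv2.cvtColor(t,cv2.COLOR_BGR2HSV)
print(g[235:285:3,330:376:3]); 
gs=cv2.cvtColor(s,cv2.COLOR_BGR2GRAY);print(gs[218:245:2,340:378:2])
E
```

```text
(np.float64(404.6280991735537), np.float64(181.62809917355372)) (np.float64(460.0523138832998), np.float64(263.7122736418511)) [ 0.43453806 -0.3450751   0.09885601] [ 0.43592054 -0.34621346  0.098     ] [ 0.43371081 -0.34559108  0.098     ]
[[167 168 167 168 167 165 163 161 162 161 161 163 163 168 169 168]
 [162 162 162 163 164 150 158 156 159 164 165 165 167 170 169 169]
 [161 162 163 108 120 117 118 151 164 164 162 161 160 163 163 161]
 [162 160 161  98 175 177 189 183 175 131 107  99 114 163 160 160]
 [160 159 159 104 194 188 186 187 186 187 187 160 177 164 159 160]
 [160 158 161 105 195 192 189 131 133 188 187 186 148 163 159 157]
 [160 160 156 110 191 189 133 179 176 103 192 190 113 159 157 157]
 [161 157 109 121 190 171 186 181 179 166 179 187  61 156 158 158]
 [159 161 129 148 190 181 186 184 183 164 189 187  83 158 158 158]
 [160 161  94 161 188 188 167 183 177 168 186 190 121 158 160 142]
 [158 159  93 164 152 190 188 187 186 184 184 188 105 156 158 161]
 [158 160 104 118 139 153 176 193 191 189 170 168 145 157 158 160]
 [159 163 139 118  97  82  43 125  91 100 108  99 165 1
[... 715 characters left out ...]
  77  78  91  90  82 116 142 138 137  98 111
   63]
 [127 112 115 122 141 142 123  78  81  91  89  88  84 137 139 143 108  78
  133]
 [127  98  76 111 141 144 145 122 109  97  99 103 136 144 143  85  76  89
  135]
 [128  95  86  88  74  96 123 143 145 142 142 141 142 144  82  82  86 101
  136]
 [120  88  96  90  84  91  75  84 127 143 109 127 124  68  84  84  82  99
  134]
 [126  87  95  92  92  92  82  90  73  81 107 122  68  87  86  86  82 117
  133]
 [130  88  91  88  95  92  94  95  88  97  83  73  87  82  65  87  84 125
  131]
 [136  85  95  96  95  95  92  97  96  89  86  82  77  59  23  86  85 128
  131]
 [127  89  93  95  95  93  98  97  93  91  93  85  67  56 111 101  84 131
  128]]
```

```bash
python3 - <<'E'
from h import *
K=8
def work(n,box,f):
    im=cv2.imread(f"pics/{n}0.png");x0,y0,x1,y1=box
    c=cv2.resize(im[y0:y1,x0:x1],None,fx=K,fy=K,interpolation=cv2.INTER_CUBIC)
    m=f(c).astype(np.uint8)*255
    cs,h=cv2.findContours(m,cv2.RETR_CCOMP,cv2.CHAIN_APPROX_NONE)
    i=max((i for i in range(len(cs)) if h[0][i][3]<0),key=lambda i:cv2.contourArea(cs[i]))
    j=max((j for j in range(len(cs)) if h[0][j][3]==i),key=lambda j:cv2.contourArea(cs[j]))
    cv2.imwrite(f"pics/m_{n}.png",cv2.drawContours(cv2.drawContours(c.copy(),cs,i,(0,0,255),1),cs,j,(0,255,0),1))
    for nm,k in(("plate",i),("hole",j)):
        px=(cs[k][:,0,:]+.5)/K-.5+[x0,y0]
        P=np.array([plane(n,u,v,.078)[:2] for u,v in px]).astype(np.float32)
        print(n,nm,cv2.minAreaRect(P), cv2.minEnclosingCircle(P),cv2.fitEllipse(P) if nm=="hole" else "")
def ft(c):
    g=cv2.cvtColor(c,cv2.COLOR_BGR2HSV);return (g[:,:,1]<28)&(g[:,:,2]>152)
def fs(c):
    g=cv2.cvtColor(c,cv2.COLOR_BGR2HSV);return (g[:,:,1]<28)&(g[:,:,2]>117)
work("top",(330,230,378,288),ft)
work("scene",(338,215,382,245),fs)
E
python3 -c "
import cv2;a=cv2.imread('pics/m_top.png');b=cv2.imread('pics/m_scene.png')
import numpy as np;h=464;c=np.zeros((464,740,3),np.uint8);c[:a.shape[0],:a.shape[1]]=a;c[:b.shape[0],386:386+b.shape[1]]=b;cv2.imwrite('pics/mm.png',c)"
```

```text
top plate ((0.4585193693637848, -0.07947190850973129), (0.06529179960489273, 0.066812664270401), 81.523193359375) ((0.45893046259880066, -0.07959668338298798), 0.044661037623882294) 
top hole ((0.45756471157073975, -0.07926075160503387), (0.034985512495040894, 0.036559101194143295), 43.98541259765625) ((0.4578721523284912, -0.07990079373121262), 0.01905888319015503) ((0.4577119052410126, -0.07946331053972244), (0.03533543273806572, 0.036595217883586884), 63.350093841552734)
scene plate ((0.459715873003006, -0.07846230268478394), (0.06373919546604156, 0.06361442804336548), 81.51966857910156) ((0.4598360061645508, -0.0786706954240799), 0.043288134038448334) 
scene hole ((0.45934009552001953, -0.0776926577091217), (0.03462846949696541, 0.03411991149187088), 41.096256256103516) ((0.4597092568874359, -0.07932491600513458), 0.019244518131017685) ((0.45946502685546875, -0.07800585776567459), (0.0340227447450161, 0.03493581339716911), 136.59280395507812)
```

View pics/mm.png

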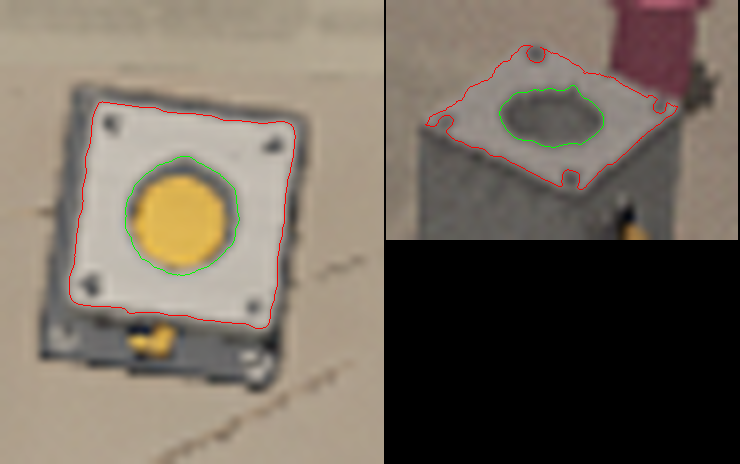

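```bash
python3 - <<'E'
from h import *
s=cv2.imread("pics/scene0.png")
g=np.array([.4346,-.3455])
# head tops (scene, top) approx
for n,a,b in(("purple",(421,171.5),(494,271)),("p1",(372.5,198),(406.5,246)),("p2",(391,208),(397,274)),("p3",(412.5,199.5),(427.5,286.5))):
    p=tri(a,b);print(n,p.round(4),np.linalg.norm(p[:2]-g).round(4),np.degrees(np.arctan2(*(p[:2]-g)[::-1])).round(0))
t=cv2.imread("pics/top0.png");cv2.imwrite("pics/nb.png",cv2.resize(t[215:325,380:520],(760,597),interpolation=cv2.INTER_CUBIC))
print(R.from_rotvec(r.get_obs()["orientation"]).as_matrix().round(3))
E
```

```text
purple [ 0.4143 -0.4283  0.0997] 0.0852 -104.0
p1 [ 0.4809 -0.2142  0.0965] 0.1392 71.0
p2 [ 0.4116 -0.1876  0.0996] 0.1595 98.0
p3 [ 0.3784 -0.2626  0.0977] 0.1002 124.0
[[ 0.931  0.365 -0.001]
 [ 0.365 -0.931  0.002]
 [-0.    -0.002 -1.   ]]
```

View pics/nb.png

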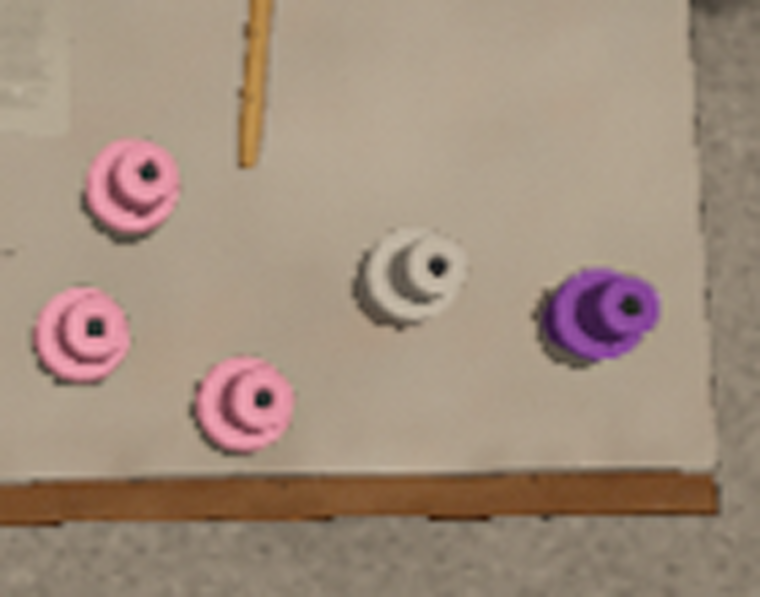

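```bash
cat >> h.py <<'E'
def delta(x,y,z):
    o=r.get_obs();M=R.from_rotvec(o["orientation"]).as_matrix()
    print("t",o["clock"],"tcp",o["tcp_pos"].round(4),"zaxis",M[:,2].round(4),"yaxis",M[:,1].round(3),"F",o["contact_force"].round(1),"w",o["grip_width"].round(4))
    print("shift norm",(M.T@(np.array([x,y,z])-o["tcp_pos"])/.2).round(4))
E
python3 - <<'E'
from h import *
print("lamp",tri((409,33),(577,195)),tri((355,55),(486,178)),tri((357,10),(560,103)))
delta(.4346,-.3455,.23)
E
```

```text
lamp [ 0.5164157  -0.46090117  0.49252959] [ 0.57917587 -0.30319802  0.4595965 ] [ 0.66406112 -0.42098742  0.54353158]Traceback (most recent call last):
  File "<stdin>", line 3, in <module>
  File "h.py", line 18, in delta
    print("t",o["clock"],"tcp",o["tcp_pos"].round(4),"zaxis",M[:,2].round(4),"yaxis",M[:,1].round(3),"F",o["contact_force"].round(1),"w",o["grip_width"].round(4))
                                                                                                                                         ^^^^^^^^^^^^^^^^^^^^^
AttributeError: 'float' object has no attribute 'round'
```

```bash
sed -i 's/o\["grip_width"\].round(4)/round(o["grip_width"],4)/' h.py
python3 - <<'E'
from h import *
for u,v in((486,150),(490,178),(505,197),(525,205),(550,204),(577,195)):
  print(plane("top",u,v,.45).round(3),plane("top",u,v,.5).round(3))
delta(.4346,-.3455,.16)
E
python3 -c "
import cv2;a=cv2.imread('pics/scene0.png');cv2.imwrite('pics/l.png',cv2.resize(a[0:180,260:460],None,fx=3,fy=3))"
```

```text
[ 0.617 -0.317  0.45 ] [ 0.602 -0.301  0.5  ]
[ 0.563 -0.321  0.45 ] [ 0.55  -0.305  0.5  ]
[ 0.526 -0.347  0.45 ] [ 0.516 -0.33   0.5  ]
[ 0.511 -0.383  0.45 ] [ 0.501 -0.364  0.5  ]
[ 0.512 -0.429  0.45 ] [ 0.502 -0.408  0.5  ]
[ 0.528 -0.481  0.45 ] [ 0.517 -0.456  0.5  ]
t 0.1 tcp [ 0.2463 -0.6279  0.2304] zaxis [-7.0e-04  1.5e-03 -1.0e+00] yaxis [ 0.365 -0.931 -0.002] F [ 0.2  0.1 -0.2] w 0.0852
shift norm [ 1.3923 -0.97    0.3536]
```

View pics/l.png

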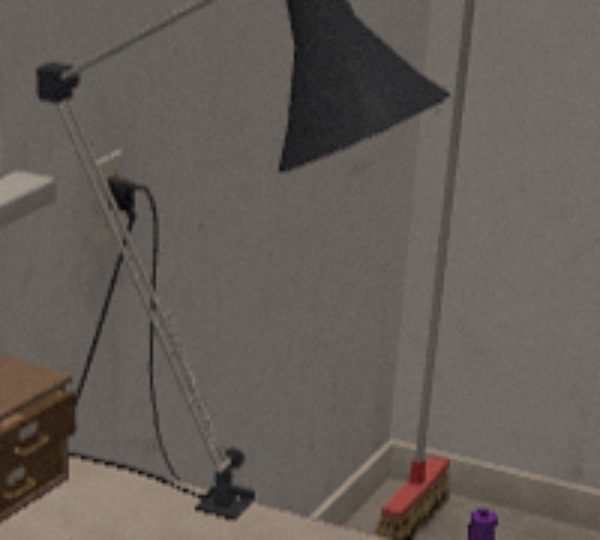

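```bash
python3 -m jog '[0,0,0,0.15,-0.15,0.05,1, 0,0,0,0.32,-0.32,0.12,1, 0,0,0,0.49,-0.49,0.2,1, 0,0,0,0.66,-0.66,0.28,1, 0,0,0,0.82,-0.82,0.35,1, 0,0,0,0.95,-0.95,0.35,1, 0,0,0,0.95,-0.95,0.35,1, 0,0,0,0.95,-0.95,0.35,1]'; python3 - <<'E'
from h import *
cv2.imwrite("pics/s1.png",r.grab_frame("scene")[:,:,::-1]);cv2.imwrite("pics/t1.png",r.grab_frame("top")[:,:,::-1])
delta(.4346,-.3455,.14)
E
```

```text
clock: 0.9
tcp_pos: [0.354, -0.3809, 0.1607]
orientation: [-3.085, -0.587, 0.001]
contact_force: [-0.3, 0.1, -0.6]
grip_width: 0.0857
t 1.0 tcp [ 0.3531 -0.3827  0.1608] zaxis [-9.e-04  8.e-04 -1.e+00] yaxis [ 0.364 -0.932 -0.001] F [-0.4  0.7 -1.1] w 0.0852
shift norm [ 0.4472 -0.025   0.1039]
```

View pics/s1.png

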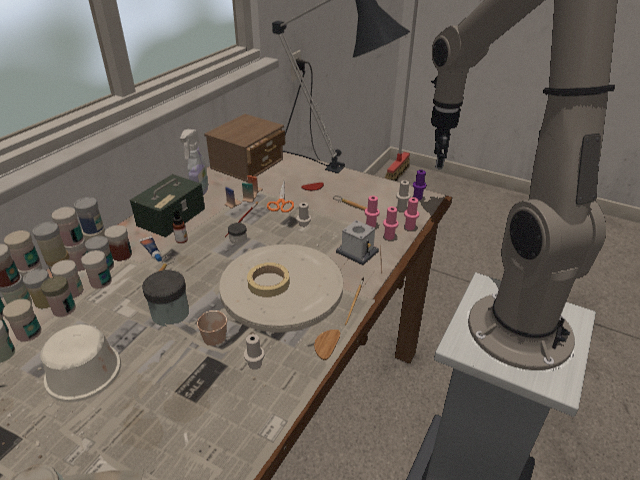

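View pics/t1.png

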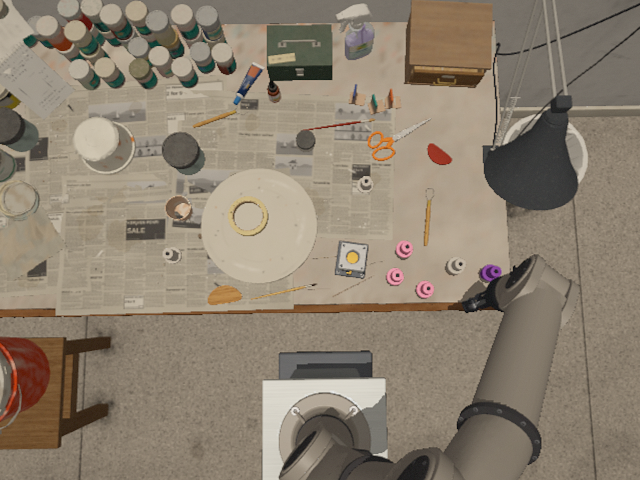

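```bash
python3 - <<'E'
from h import *
for z in(.16,.3,.4,.45,.5,.55): print(z,proj("top",(.353,-.383,z)).round(0),proj("scene",(.353,-.383,z)).round(0))
print("triangulated wrist:",tri((447,50),(545,270)), "cap edge",tri((443,30),(540,258)))
E
python3 -c "
import cv2,numpy as np;a=cv2.imread('pics/s1.png');b=cv2.imread('pics/t1.png')
cv2.imwrite('pics/l2.png',np.hstack([cv2.resize(a[0:200,340:500],(400,500)),cv2.resize(b[130:330,450:610],(400,500))]))"
```

```text
0.16 [484. 295.] [438. 165.]
0.3 [504. 293.] [445. 120.]
0.4 [521. 292.] [451.  85.]
0.45 [531. 291.] [454.  66.]
0.5 [542. 290.] [457.  46.]
0.55 [554. 288.] [460.  25.]
triangulated wrist: [ 0.38502046 -0.39930068  0.48098445] cap edge [ 0.39823344 -0.37111202  0.53525902]
```

View pics/l2.png

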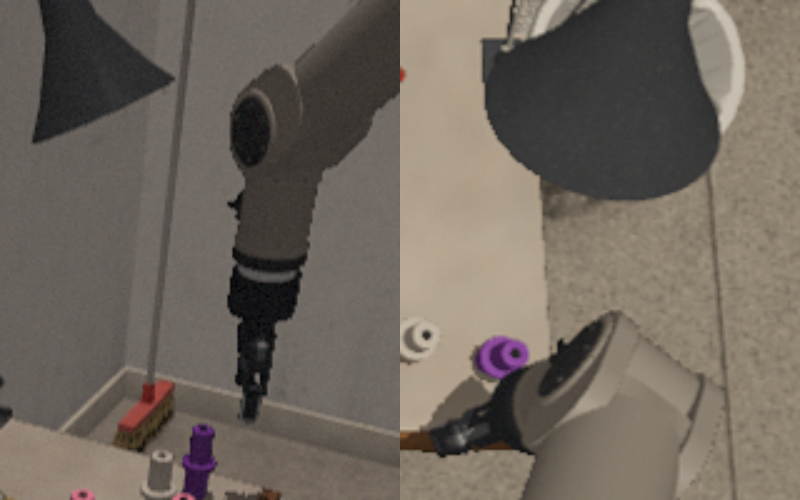

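```bash
python3 -m jog '[0,0,0.045,0.02,-0.07,0.1,0.7, 0,0,0.09,0.04,-0.145,0.2,0.7, 0,0,0.09,0.04,-0.145,0.35,0.7, 0,0,0.09,0.04,-0.145,0.49,0.7, 0,0,0.09,0.04,-0.145,0.495,0.7, 0,0,0.09,0.04,-0.145,0.495,0.7]' 60; python3 - <<'E'
from h import *
cv2.imwrite("pics/s2.png",r.grab_frame("scene")[:200,340:500,::-1].repeat(3,0).repeat(3,1));cv2.imwrite("pics/t2.png",r.grab_frame("top")[150:330,400:600,::-1].repeat(3,0).repeat(3,1))
delta(.4346,-.3455,.062)
E
```

```text
clock: 1.6
tcp_pos: [0.3493, -0.3537, 0.0619]
orientation: [-3.137, -0.137, 0.003]
contact_force: [-0.1, 0.7, -0.1]
grip_width: 0.0599
t 1.7 tcp [ 0.3505 -0.354   0.0631] zaxis [ 7.e-04 -7.e-04 -1.e+00] yaxis [ 0.088 -0.996  0.001] F [ 0.9 -0.8 -0.4] w 0.0597
shift norm [ 0.4228 -0.0055  0.0058]
```

View pics/s2.png

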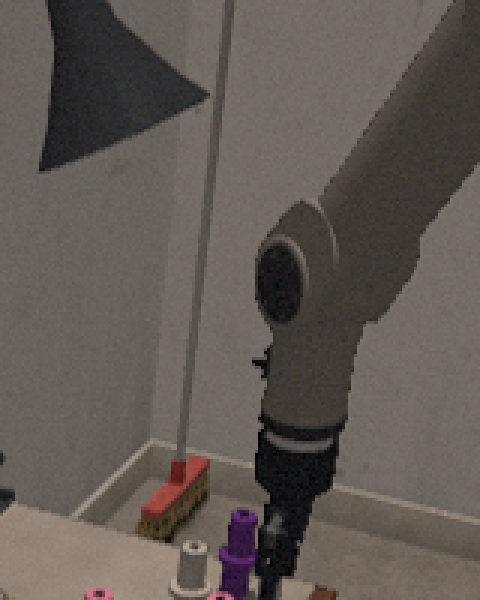

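View pics/t2.png

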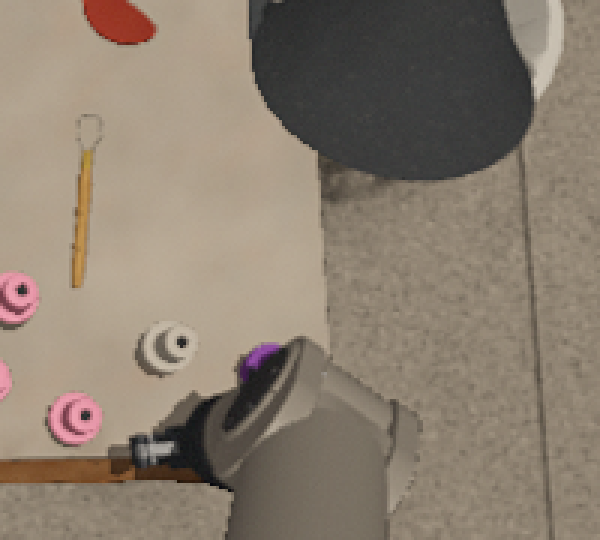

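Both pictures show the wrist now well below the lamp shade, with a clear lane to the prop. I'll slide in so the jaws straddle the head.

```bash
python3 -m jog '[0,0,0,0.1,-0.005,0.005,0.7, 0,0,0,0.22,-0.005,0.005,0.7, 0,0,0,0.33,-0.005,0.005,0.7, 0,0,0,0.423,-0.005,0.005,0.7, 0,0,0,0.423,-0.005,0.005,0.7, 0,0,0,0.423,-0.005,0.005,0.7]' ; python3 - <<'E'
from h import *
cv2.imwrite("pics/s3.png",r.grab_frame("scene")[50:250,340:500,::-1].repeat(3,0).repeat(3,1));cv2.imwrite("pics/t3.png",r.grab_frame("top")[150:330,400:600,::-1].repeat(3,0).repeat(3,1))
delta(.4346,-.3455,.062)
E
```

```text
clock: 2.3
tcp_pos: [0.4354, -0.3456, 0.0628]
orientation: [3.137, 0.14, 0.002]
contact_force: [-0.6, -0.7, 0.9]
grip_width: 0.0599
t 2.4 tcp [ 0.4338 -0.346   0.0624] zaxis [ 3.e-04 -1.e-03 -1.e+00] yaxis [ 0.087 -0.996  0.001] F [-1.   0.3 -0.7] w 0.0598
shift norm [ 0.0042 -0.0019  0.0021]
```

View pics/s3.png

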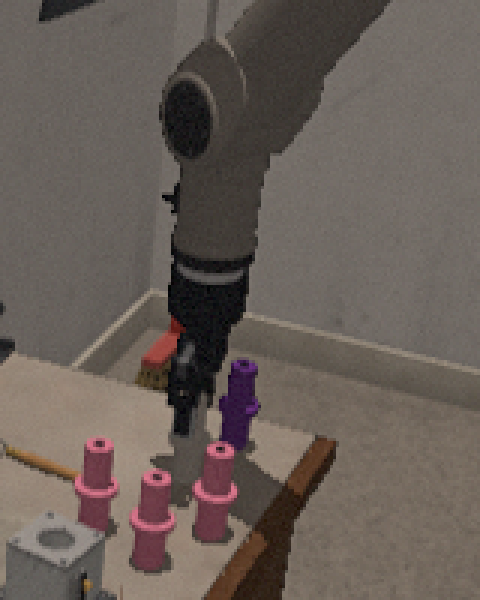

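View pics/t3.png

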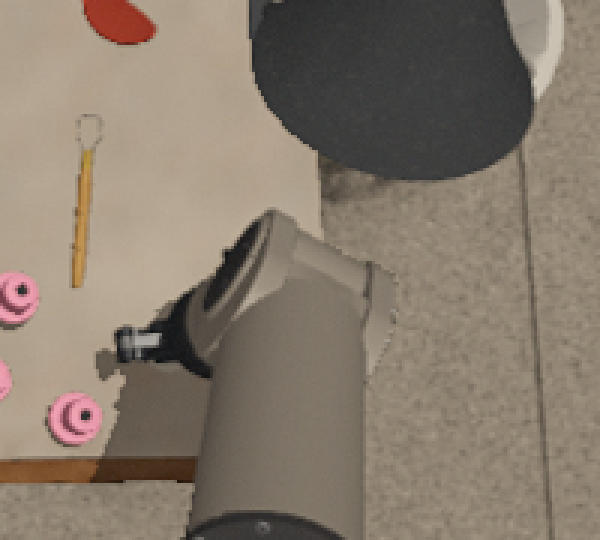

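The jaws straddle the head and the lamp is clear, so I'll close them.

```bash
python3 -m jog '[0,0,0,0,0,0,0.3, 0,0,0,0,0,0,0.1, 0,0,0,0,0,0,0, 0,0,0,0,0,0,0, 0,0,0,0,0,0,0, 0,0,0,0,0,0,0, 0,0,0,0,0,0,0, 0,0,0,0,0,0,0]' 90
python3 -c "
from h import *
delta(.35,-.353,.070)"
```

```text
clock: 3.2
tcp_pos: [0.4334, -0.3463, 0.0628]
orientation: [3.137, 0.136, -0.0]
contact_force: [-1.8, -0.3, 5.9]
grip_width: 0.0261
t 3.2 tcp [ 0.4334 -0.3463  0.0628] zaxis [-1.0e-04 -1.3e-03 -1.0e+00] yaxis [ 0.087 -0.996  0.001] F [-1.8 -0.3  5.9] w 0.0261
shift norm [-0.4185 -0.0026 -0.0361]
```

```bash
python3 -m jog '[0,0,0,0,0,-0.04,0, 0,0,0,0,0,-0.08,0, 0,0,0,-0.1,0,-0.08,0, 0,0,0,-0.25,0,-0.1,0, 0,0,0,-0.4,0,-0.2,0, 0,0,0,-0.42,0,-0.35,0, 0,0,0,-0.42,0,-0.5,0, 0,0,0,-0.42,0,-0.57,0, 0,0,0,-0.42,0,-0.57,0, 0,0,0,-0.42,0,-0.57,0]'; python3 - <<'E'
from h import *
cv2.imwrite("pics/s4.png",r.grab_frame("scene")[50:250,340:500,::-1].repeat(3,0).repeat(3,1));cv2.imwrite("pics/t4.png",r.grab_frame("top")[:,:,::-1])
delta(.4586,-.0788,.17)
E
```

```text
clock: 4.2
tcp_pos: [0.3497, -0.3532, 0.1767]
orientation: [3.137, 0.137, 0.0]
contact_force: [0.4, 0.5, -1.4]
grip_width: 0.0262
t 4.3 tcp [ 0.3492 -0.3528  0.1757] zaxis [-0.0017  0.     -1.    ] yaxis [ 0.087 -0.996 -0.   ] F [-0.1  0.6 -0.3] w 0.0262
shift norm [ 0.6642 -1.3172  0.0277]
```

View pics/s4.png

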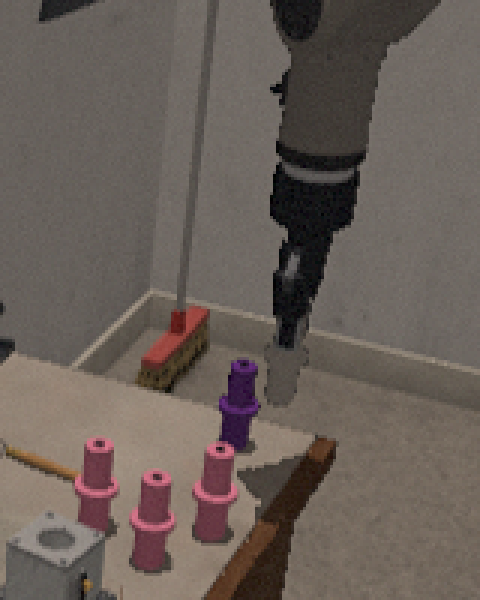

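View pics/t4.png

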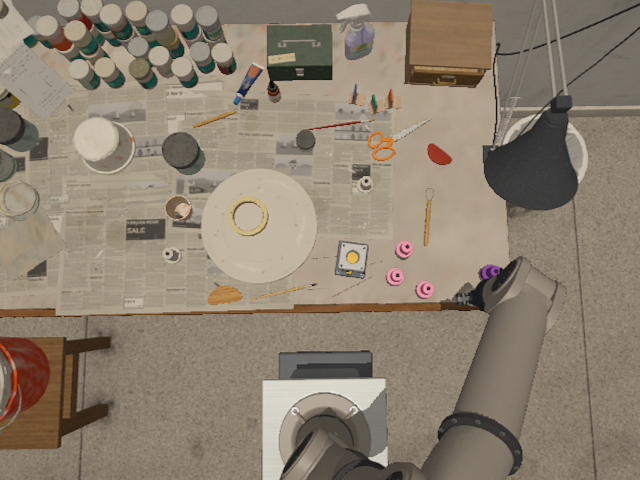

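```bash
python3 -m jog '[0,0,0,0,-0.1,-0.07,0, 0,0,0,0.05,-0.3,-0.07,0, 0,0,0,0.1,-0.5,-0.07,0, 0,0,0,0.2,-0.7,-0.07,0, 0,0,0,0.35,-0.9,-0.07,0, 0,0,0,0.5,-1,-0.07,0, 0,0,0,0.5,-1,-0.07,0]'; python3 - <<'E'
from h import *
delta(.4586,-.0788,.175)
E
```

```text
clock: 5.0
tcp_pos: [0.4347, -0.1404, 0.189]
orientation: [-3.136, -0.149, 0.0]
contact_force: [0.2, 0.2, -0.7]
grip_width: 0.0261
t 5.0 tcp [ 0.4347 -0.1404  0.189 ] zaxis [-4.e-04  2.e-03 -1.e+00] yaxis [ 0.095 -0.995 -0.002] F [ 0.2  0.2 -0.7] w 0.0261
shift norm [ 0.1483 -0.295   0.0707]
```

```bash
python3 -m jog '[0,0,0,0.07,-0.14,0.03,0, 0,0,0,0.148,-0.295,0.07,0, 0,0,0,0.148,-0.295,0.07,0, 0,0,0,0.148,-0.295,0.07,0, 0,0,0,0.148,-0.295,0.07,0]'; python3 - <<'E'
from h import *
s=r.grab_frame("scene")[:,:,::-1];t=r.grab_frame("top")[:,:,::-1]
cv2.imwrite("pics/s5f.png",s);cv2.imwrite("pics/t5f.png",t)
a=cv2.resize(s[120:280,310:410],(400,640)[:2]);b=cv2.resize(t[200:300,310:410],(400,400))
cv2.imwrite("pics/s5.png",cv2.resize(s[160:270,310:410],(540,594),interpolation=cv2.INTER_CUBIC));cv2.imwrite("pics/t5.png",cv2.resize(t[200:300,310:430],(720,600),interpolation=cv2.INTER_CUBIC))
delta(.4586,-.0788,.175)
E
```

```text
clock: 5.5
tcp_pos: [0.4578, -0.08, 0.1746]
orientation: [-3.136, -0.147, 0.003]
contact_force: [0.4, -0.1, -1.3]
grip_width: 0.0258
t 5.6 tcp [ 0.458  -0.0801  0.175 ] zaxis [-9.0e-04  1.6e-03 -1.0e+00] yaxis [ 0.093 -0.996 -0.002] F [-0.3  0.  -1.1] w 0.026
shift norm [ 0.0034 -0.0062 -0.0001]
```

View pics/s5.png

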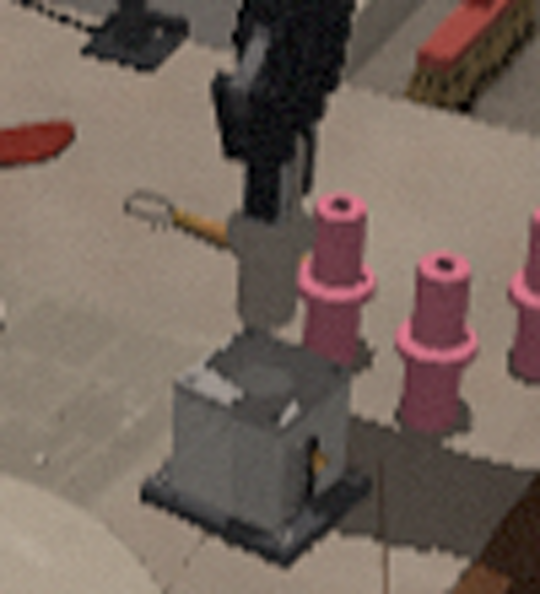

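View pics/t5.png

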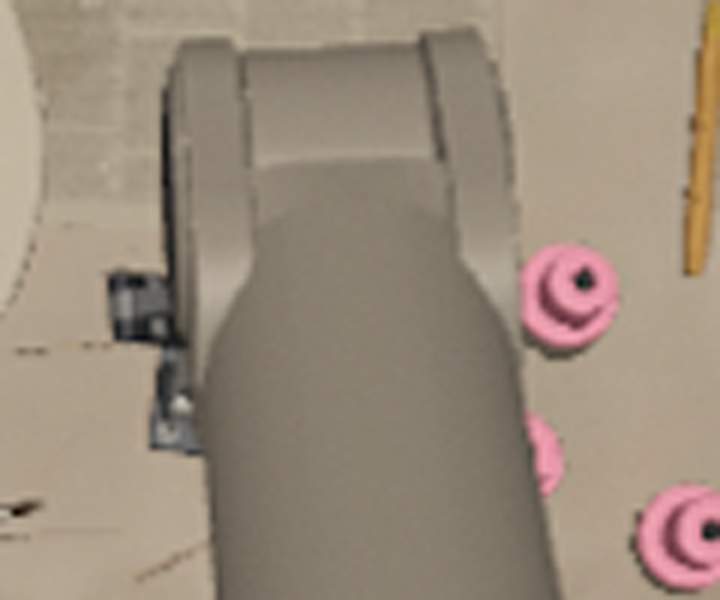

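```bash
python3 - <<'E'
from h import *
s=cv2.imread("pics/s5f.png")
cv2.imwrite("pics/z5.png",cv2.resize(s[190:240,335:385],(600,600),interpolation=cv2.INTER_CUBIC))
g=cv2.cvtColor(s,cv2.COLOR_BGR2GRAY)
for v in range(200,224): print(v,g[v,348:372])
for z in(.112,.157,.165): print(z,proj("scene",(.458,-.0801,z)).round(1))
d=plane("scene",360,215,.12)-plane("scene",359,215,.12);e=plane("scene",360,216,.112)-plane("scene",360,215,.112);print(d*1e3,e*1e3)
E
```

```text
200 [140 133 132 132  97  74  73  59  58  42  42  22  27  60  73  67  82  83
  79  90  77  69 110 118]
201 [125 123 124 122  84  74  79  79  77  72  71  53  54  69  78  76  79  77
  76  79  74  70  77  77]
202 [ 95 105 118 114  75  83  82  79  78  80  79  80  84  79  80  81  82  78
  81  75  79  75  76  69]
203 [75 76 91 94 75 76 82 78 81 82 82 82 82 84 84 78 82 79 79 83 75 74 75 73]
204 [62 59 68 77 77 79 83 74 77 80 79 79 81 77 75 79 78 79 80 78 79 74 75 74]
205 [111 103  60  61  65  76  81  76  78  76  85  80  81  80  82  80  77  82
  78  79  72  78  81  77]
206 [144 143 109 111 107  67  78  77  80  83  83  83  80  83  80  82  73  76
  92 101  76  77  76  79]
207 [140 143 141 139 139 104  73  77  84  79  82  83  81  83  80  81  77  88
 120 126  71  75  79  76]
208 [139 142 139 136 139 140  88  76  80  78  76  82  82  81  84  80  78  99
 139 114  71  70  77  76]
209 [139 140 140 138 140 137  81  72  80  74  77  79  79  80  78  77  77 106
 150 106  72  74  76  76]
210 [138 139 137 137 138 137  86  75  80  81  76  77  78  83  78  80  80 116
 145 103  65  74  76  77]
211 [144 138 137 
[... 757 characters left out ...]
 78  81  75  76 103 137
 107  67  66  74  72  73]
219 [132 137 131 135 138 139 118  79  82  80  80  77  79  75  78  93 125 137
 100  67  71  71  72  70]
220 [134 134 134 135 136 139 138  75  66  72  80  78  95  92 111 124 139 137
  93  66  69  72  78  69]
221 [132 135 138 133 135 117 116  56  49  64  66  75 102 118 145 140 141 140
  77  64  71  75  70  73]
222 [137 141 140 140 142  73  66  65  56  68  70  68  85 107 122 132 140 138
  74  68  74  71  74  72]
223 [145 143 145 148 115  69  65  69  72  71  73  66  73  63  83 102 116 110
  64  65  69  73  75  71]
0.112 [359.8 218.4]
0.157 [360.7 204.1]
0.165 [360.8 201.5]
[-2.2975898  -1.33465693  0.        ] [-2.11042748  4.34204375  0.        ]
```

View pics/z5.png

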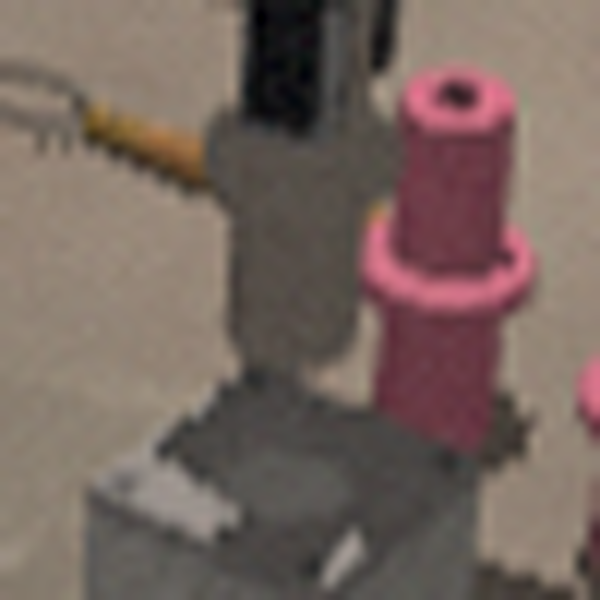

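```bash
python3 -m jog '[0,0,0,0,-0.005,0.05,0, 0,0,0,0,-0.005,0.12,0, 0,0,0,0,-0.005,0.15,0, 0,0,0,0,-0.005,0.165,0, 0,0,0,0,-0.005,0.18,0, 0,0,0,0,-0.005,0.195,0, 0,0,0,0,-0.005,0.195,0]'; python3 - <<'E'
from h import *
s=r.grab_frame("scene")[:,:,::-1]
cv2.imwrite("pics/s6.png",cv2.resize(s[190:250,330:390],(600,600),interpolation=cv2.INTER_CUBIC))
delta(.4578,-.0791,.132)
E
```

```text
clock: 6.3
tcp_pos: [0.4578, -0.0791, 0.1358]
orientation: [-3.137, -0.146, 0.002]
contact_force: [-0.4, -0.1, -1.2]
grip_width: 0.0261
t 6.35 tcp [ 0.458  -0.0791  0.136 ] zaxis [-8.0e-04  1.6e-03 -1.0e+00] yaxis [ 0.093 -0.996 -0.002] F [ 0.   0.3 -0.8] w 0.0262
shift norm [-0.0009  0.0002  0.0202]
```

View pics/s6.png

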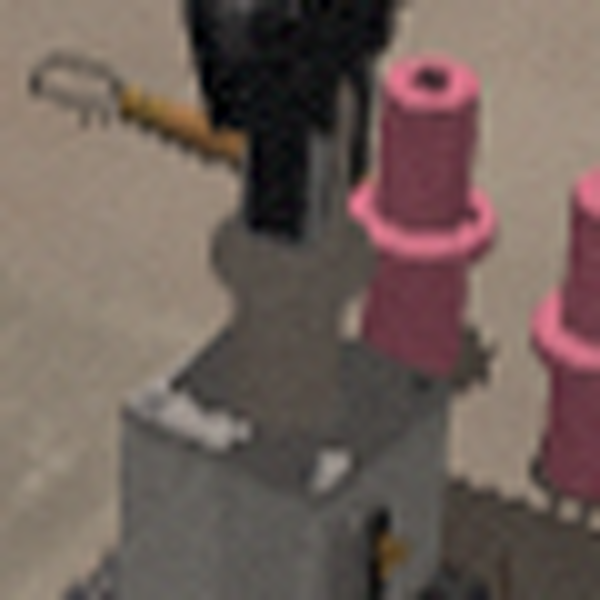

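No contact force, and the foot appears to be at the mouth. I'll keep going slowly.

```bash
python3 -m jog '[0,0,0,0,0,0.015,0, 0,0,0,0,0,0.03,0, 0,0,0,0,0,0.045,0, 0,0,0,0,0,0.06,0, 0,0,0,0,0,0.075,0, 0,0,0,0,0,0.075,0]'; python3 -c "
from h import *
delta(.4578,-.0791,.096)"
```

```text
clock: 6.95
tcp_pos: [0.4576, -0.079, 0.1206]
orientation: [-3.136, -0.146, 0.003]
contact_force: [0.3, -0.3, -1.4]
grip_width: 0.026
t 6.95 tcp [ 0.4576 -0.079   0.1206] zaxis [-0.0017  0.0017 -1.    ] yaxis [ 0.093 -0.996 -0.002] F [ 0.3 -0.3 -1.4] w 0.026
shift norm [0.001  0.001  0.1228]
```

```bash
python3 -m jog '[0,0,0,0,0,0.02,0, 0,0,0,0,0,0.04,0, 0,0,0,0,0,0.06,0, 0,0,0,0,0,0.08,0, 0,0,0,0,0,0.08,0]' 110; python3 -c "
from h import *
cv2.imwrite('pics/s7.png',cv2.resize(r.grab_frame('scene')[190:250,330:390,::-1],(600,600),interpolation=cv2.INTER_CUBIC))
delta(.4578,-.0791,.096)"
```

```text
clock: 7.45
tcp_pos: [0.458, -0.079, 0.1044]
orientation: [-3.136, -0.146, 0.002]
contact_force: [-0.0, 0.3, 5.3]
grip_width: 0.0254
t 7.5 tcp [ 0.458  -0.079   0.1047] zaxis [-0.0011  0.0016 -1.    ] yaxis [ 0.093 -0.996 -0.002] F [-0.5 -0.6  5.9] w 0.0258
shift norm [-0.001   0.0006  0.0433]
```

View pics/s7.png

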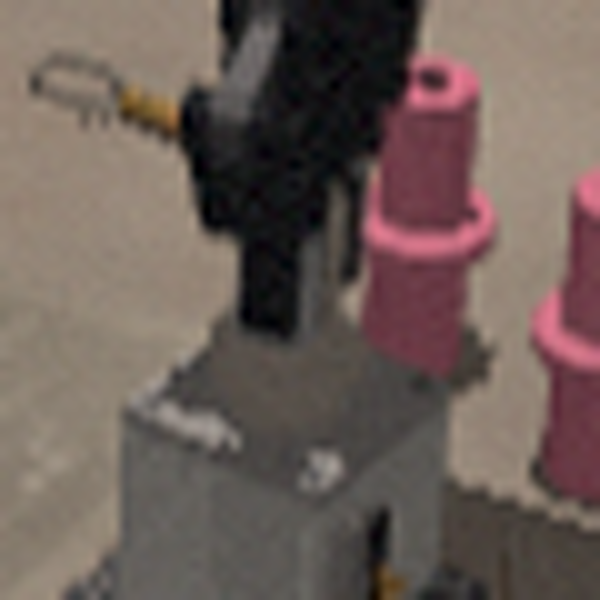

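```bash
python3 -m jog '[0,0,0,0,0,0.012,0, 0,0,0,0,0,0.024,0, 0,0,0,0,0,0.034,0, 0,0,0,0,0,0.042,0, 0,0,0,0,0,0.042,0]'; python3 -c "
from h import *
delta(.4578,-.0791,.094)"
```

```text
clock: 8.0
tcp_pos: [0.4582, -0.079, 0.0966]
orientation: [-3.137, -0.146, 0.001]
contact_force: [-0.8, 1.0, 8.3]
grip_width: 0.0261
t 8.0 tcp [ 0.4582 -0.079   0.0966] zaxis [-8.0e-04  1.5e-03 -1.0e+00] yaxis [ 0.093 -0.996 -0.002] F [-0.8  1.   8.3] w 0.0261
shift norm [-0.0021  0.0004  0.0128]
```

```bash
python3 -m jog '[0,0,0,0,0,0.005,0, 0,0,0,0,0,0.008,0, 0,0,0,0,0,0.008,0]'; python3 -m jog '[0,0,0,0,0,0.004,0, 0,0,0,0,0,0.004,0]'
```

```text
clock: 8.3
tcp_pos: [0.4583, -0.0789, 0.0959]
orientation: [-3.137, -0.146, 0.001]
contact_force: [-4.7, 1.3, 15.5]
grip_width: 0.0259
clock: 8.5
tcp_pos: [0.4584, -0.0789, 0.0959]
orientation: [-3.137, -0.146, 0.001]
contact_force: [-3.6, 0.4, 14.1]
grip_width: 0.0256
```

```bash
python3 -m jog '[0,0,0,0,0,0.006,0, 0,0,0,0,0,0.012,0, 0,0,0,0,0,0.012,0]'; python3 -c "
from h import *
f=r.grab_frame('scene')[:,:,::-1];cv2.imwrite('pics/s8f.png',f)
cv2.imwrite('pics/s8.png',cv2.resize(f[200:260,330:390],(600,600),interpolation=cv2.INTER_CUBIC))
delta(.4578,-.0791,.096);print(r.get_obs()['moment'])"
```

```text
clock: 8.8
tcp_pos: [0.4584, -0.0789, 0.0958]
orientation: [-3.138, -0.145, 0.001]
contact_force: [-10.3, 1.8, 32.4]
grip_width: 0.0259
t 8.85 tcp [ 0.4584 -0.0789  0.0957] zaxis [-8.e-04  2.e-04 -1.e+00] yaxis [ 0.092 -0.996 -0.   ] F [-10.1   2.4  32.7] w 0.0259
shift norm [-0.0032  0.0007 -0.0013]
[ 0.13593315  2.24042065 -0.01471384]
```

View pics/s8.png

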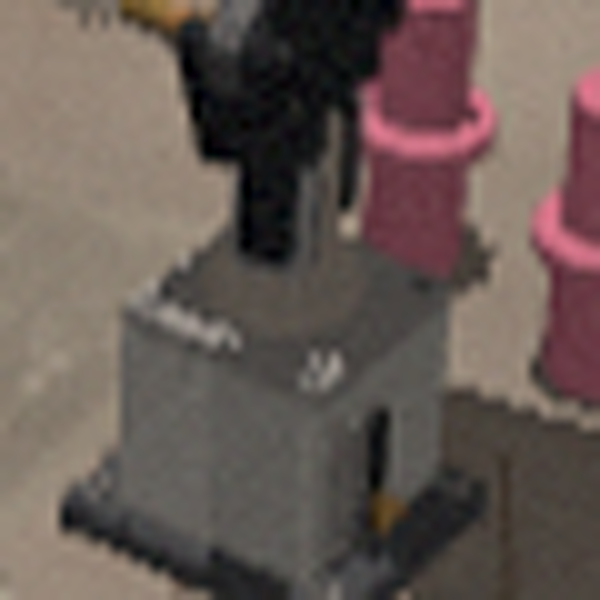

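```bash
python3 -m jog '[0,0,0,-0.004,0,0.011,0, 0,0,0,-0.006,0,0.011,0, 0,0,0,-0.006,0,0.011,0, 0,0,0,-0.006,0,0.011,0]'; python3 -c "
from h import *
f=r.grab_frame('scene')[:,:,::-1];cv2.imwrite('pics/s9f.png',f)
delta(.4578,-.0791,.096);print(r.get_obs()['moment'])"
```

```text
clock: 9.25
tcp_pos: [0.4584, -0.0789, 0.0958]
orientation: [3.138, 0.145, 0.002]
contact_force: [-6.9, 0.7, 27.6]
grip_width: 0.0256
t 9.3 tcp [ 0.4584 -0.0789  0.0958] zaxis [ 1.5e-03 -4.0e-04 -1.0e+00] yaxis [ 0.092 -0.996  0.001] F [-6.3  1.7 27.9] w 0.0257
shift norm [-0.003   0.0008 -0.0011]
[ 0.17755312  1.51336561 -0.06866085]
```

```bash
python3 -c "
from h import *
for f in('scene0','s7f' if 0 else 's9f'):
    im=cv2.imread(f'pics/{f}.png');h=cv2.cvtColor(im,cv2.COLOR_BGR2HSV)[225:275,355:385]
    m=(h[:,:,0]>8)&(h[:,:,0]<30)&(h[:,:,1]>110);y,x=np.nonzero(m);print(f,x.mean()+355,y.mean()+225,len(x))
a=proj('scene',(.42,-.085,.055));b=proj('scene',(.42,-.085,.035));print('px for 20mm',b-a)
im=cv2.imread('pics/s9f.png');cv2.imwrite('pics/s9.png',np.hstack([cv2.resize(im[200:260,330:390],(400,400),interpolation=cv2.INTER_CUBIC),cv2.resize(im[150:250,360:460],(400,400))]))
"
```

```text
scene0 368.2142857142857 244.85714285714286 14
s9f 367.77777777777777 250.66666666666666 9
px for 20mm [-0.49410854  5.91352358]
```

View pics/s9.png

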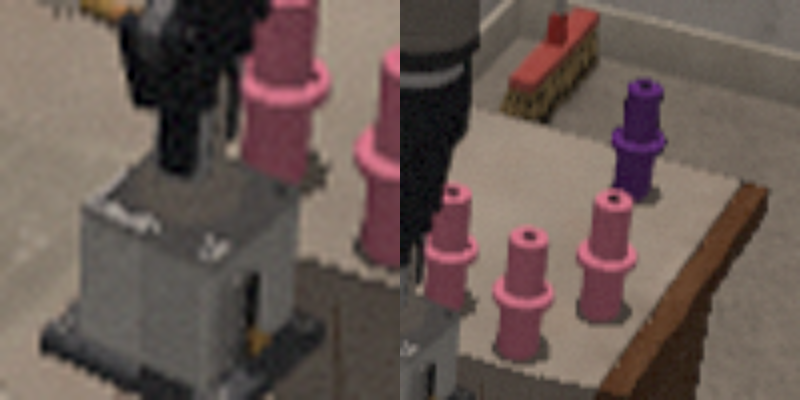

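The pointer dropped 5.8 px, against 5.9 px predicted for 20 mm of travel. The collar is on the rim, the push is steady at 28 N, and the look-alikes are undisturbed, so I'm handing in.

```bash
python3 -c "
from bench import r
print(r.hand_in())"
```

```text
the job is handed in; nothing more can be done
None
```

I stood the long prop in the gauge and pressed it down until its collar reached the rim. I handed the job in at about 9.3 s, still gripping it and pressing down.

**How I did it:** I picked the off-white prop with the longest foot, the one among the pink and purple look-alikes. I came in low to stay under the lamp shade, gripped the head, carried the prop to the gauge and lowered it into the bore.

**Last checks:**
- **Collar on the rim:** the tool stopped dead at 0.0958 m, where I expected the collar to sit, and the downward push held at about 28 N. I judged the collar flat from this and the scene view; I did not measure its tilt.
- **Pointer:** it dropped 5.8 px, against 5.9 px predicted for 20 mm of plunger travel.
- **Grip:** the gripper reads about 26 mm on the 28 mm head, and has been steady since the grasp.
- **Other props:** the last view shows the pink and purple look-alikes still standing. I never went near the middle and short props, but I did not check them again at the end.

**What didn't fully agree:**
- A sideways force of about 6 N remained while pressing; it was 10 N before I eased it.
- The two cameras differed by 1–2 mm on positions, so I used a compromise. The foot went in without any noticeable side force.
- The arm blocked the top camera over the gauge, so the final visual checks use the scene view only.

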